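Hang the parts bin on its keyhole screw

ROBOT

A 7-joint arm with a two-finger parallel gripper is mounted at the origin on a cart in front of the work surface, level with it; the furniture and walls round the work are solid. World frame = base frame: x ahead of the robot, y to its left, z up, the work surface at z = 0. Lengths are in mm, angles in rad, forces in N, time in s.
With the tool pointing down it reaches from about 425 to 925 mm from the base axis. Payload 6.8 kg.
Tool frame: the origin (TCP) lies midway between the tips of the shut fingers; the grasp point (between the pads) lies 19 mm behind it (manip.grip_depth is the distance from the TCP to the grasp point, in mm); z points along the fingers, y is the line along which they close (so a half turn about z gives the same grasp; the last joint's range is limited). The gripper opens to 85 mm and grips with 20 to 120 N. Pads are 22 mm wide; open, the fingers measure 114 mm over their backs; the gripper's body (76 mm by 85 mm) begins 54 mm behind the grasp point. The pads swing forward as they close: fully open they stand 13 mm farther back than shut.
Start: joints at [1.218, 0.477, 0.022, 1.555, -0.011, 1.109, -0.083], TCP at [163.603, -654.891, 192.408] pointing down, gripper open.
Joint ranges: [-2.96, 2.96], [-0.34, 2.1], [-1.41, 1.46], [0.24, 2.44], [-1.37, 4.51], [0.17, 1.92], [-2.96, 2.96]. Speed limits (rad/s): [2.39, 2.39, 3.14, 3.14, 3.14, 3.14, 3.14].

INTERFACE

Orientations are given as a unit quaternion [x, y, z, w].
In Python, from bench import state, vision, sign_off, manip gives the robot as it stands.
- The arm moves only by the shell command python3 -m pendant 'ROWS'. ROWS is JSON, a list that holds one entry, the list of rows, each a list of 7 numbers: the shift along the tool's x, y, z scaled (see below), then the turn, a rotation vector about the tool's x, y, z scaled (see below), then the opening, from -1 (shut) to 1 (fully open), so that 0 is half open. A call has exactly 10 rows; each row shifts and turns the commanded pose from where the row before left it, along the tool's axes as they then stand; what a row does not reach is not made up. The controller multiplies each number of a shift by 0.1 m and each number of a turn by 90 degrees. A row lasts 1/10 s, in which the tool goes at most 50 mm and 8.59 degrees, less where a joint would pass 70% of its speed; a pose out of reach is approached as far as the arm can. A call with a number of a shift or a turn outside -1 to 1 is refused whole. A call with a gripper value outside its range is refused whole. The fingers move at their own pace and stop on an object; the grip force is fixed at half the most. Time passes only in rows, so rows that do not move let the fingers close, or fill a call up. It gives the time, the measured TCP pose, the force, the opening and the grip force at its end, in the units of the state.
- state(): the state, without advancing time (a new reading comes with each control period).
- vision.read_camera(name): name is "scene" or "top" or "wrist"; returns (picture, depth): 384x512x3 uint8, red, green, blue; 384x512 float32, mm along the optical axis (not along the pixel's ray), 0 where there is no reading.
- vision.camera_model(name): a dict with "fx", "fy", "cx", "cy" (pixels), "xyz" and "attitude" of the camera in the world. Camera axes: x right, y up, looking along -z (the intrinsics and any distortion apply to the point x, -y, -z); pixel columns grow to the right and rows downward; lengths in mm; the calibration is good to about 2 mm. The wrist camera is an equidistant fisheye: a pixel r from the principal point sees the ray r / f radians off the axis. A picture is of the moment at which its call begins: read the wrist's pose just before it. camera_model takes no time and is no camera call; for the wrist camera it gives the pose at the moment of the call.
- sign_off(): hands the job in; it is judged then, once.
Trained networks look in the newest picture that a camera, given by its name, has taken for a name from the list of things; names that differ only in an ending like _2 or _b are one class to them, and where a whole thing is asked for, a point or a joint stands for the part that bears it (a point fixed in the world has none). Each returns a list of dicts, best first, with "confidence" (0 to 1); they miss things now and then, are a little off and sometimes report something else, mostly with a low value. They report only what shows in the picture. A call takes as long as a camera call.
- vision.look_for(target, camera): "rect" ([left, top, right, bottom] in pixels, round what is visible of it).
The state is a dict: "time_s": time; "joints": joint angles; "joint_velocities": joint speeds; "effort": joint torques, N m; "ee_pos": TCP position; "eef_rot": TCP orientation; "contact_force": force on the tool from outside, world axes, zero at the start; "wrist_torque": the same for the moment, N m; "finger_gap": finger opening in mm; "gripper_force": force on a finger pad.
Only numpy, scipy, OpenCV 4.12 (cv2) and the standard library are available. Lean on these libraries where they do the work, as an engineer would, in place of code of your own. Each camera call takes 0.05 s, during which the arm holds its last target. There are 200 camera calls.

TASK

Take the small parts bin by its wooden grip, put the keyhole in its back plate over the screw head on the upright board of the stand, and slide the bin down, still in hand, until the screw sits at the very top of the narrow slot. Then let go, so that the bin hangs there straight and still. Feel for the screw and work gently: never force the bin against the board or the screw, and leave the jar, the ring gauge and the V-block where they are.

Things in the scene. Friction and masses are not known exactly. Their poses are not given: they have to be found in the camera images.
- bin: Loose grey sheet-steel parts bin, 0.28 to 0.46 kg, standing on the bench. Origin: centre of the tray's underside; z up, +x towards its back plate, y along its width. Open tray 62 (x) x 104 (y) x 44 (z) mm. Upright back plate 80 wide (y), 5 thick (x = 30 to 35), z = 0 to 150, with a 40 wide tongue up to 168. Fully home, its underside is 39.5 mm above the bench.
- handle (a point): Point inside the wooden grip block at the top front of the bin's back plate: bin frame (15, 0, 150) mm. The block is 30 (x = 0 to 30) x 24 (y) x 40 mm (z = 128 to 168); pinch it across y from above.
- keyhole (a point): Middle of the keyhole's wide opening, on the bin's back face: bin frame (35, 0, 80) mm. Opening 19 mm wide (y) from z = 69 to 84, shoulders sloping in from z = 84 to 93, then a slot 10 mm wide going up. It is level with the screw when the bin's underside is 65 mm above the bench.
- slot_end (a point): Closed top end of the keyhole's narrow slot, on the bin's back face: bin frame (35, 0, 109) mm. On the plate's front, on both sides of the slot, cheeks ramp up from z = 93 to 105 and stay 6.5 mm proud (plate and cheek 11.5 mm thick) up to z = 118. They wedge under the screw head: the last 11 mm rub; the bin's weight does not bring it home, pressing down with some 3 to 10 N does.
- stand: Fixed stand: upright plywood board 160 wide (y), 163 high, 18 thick, its steel foot behind it. Origin: on the board's front face, in the middle, at bench level; +x goes into the board (away from the robot), z up, y along the board. A steel screw stands out of the front face; with the bin's back face flat on the board, its head is through the keyhole.
- screw_mid (a point): Point on the board's front face, middle, 145 mm up. The screw stands out here towards -x at exactly this height, but clamped in a cross slot anywhere up to 16 mm to either side (y): not measured, see or feel it. Head 16 mm across, bevelled, underside 9 and front 13.2 mm off the board; shank 7 mm. Rigid sideways; along its axis its rubber bush gives 1 mm per 3 N, in or out, 4 mm at least.
- screw_jar: Bystander: clear screw-top jar, 63 mm across, 79 high, stands right of the stand; origin under its middle.
- ring_gauge: Bystander: steel ring 42 mm across, 14 high, left on the bench; origin under its middle.
- v_block: Bystander: steel V-block 52 x 60 x 42 mm, left of the stand; origin under its middle.

How it is judged (in metres and radians):
On the way, in this order (a step that is already met when the one before it is completed fails the run):
1. the bin's back plate lies on the board (within 4 mm) with the screw head through the wide opening of the keyhole (x of keyhole in the frame of stand between -0.004 and 0.003 m and y of keyhole in the frame of stand between -0.026 and 0.026 m and z of keyhole in the frame of stand above 0.134 m), for 0.1 s.
2. still held in the fingers, the bin is slid down fully home (within 2.5 mm) (z of keyhole in the frame of stand between 0.114 and 0.122 m and x of keyhole in the frame of stand above -0.005 m and contact force between the fingers and bin above 0.5 N), for 0.1 s.
At the end, for the whole second after the job is handed in: The bin hangs on the screw alone, fully home (screw within 2.5 mm of the slot's closed end), its back plate within 5 mm of the board, upright within 7 degrees, at rest and released (z of keyhole in the frame of stand between 0.114 and 0.122 m and x of keyhole in the frame of stand between -0.005 and 0.003 m and y of keyhole in the frame of stand between -0.026 and 0.026 m and angle between bin's own z axis and vertical below 0.12 rad and contact force between bin and stand above 0.5 N and linear speed of bin below 0.02 m/s); the robot touches nothing.
It fails at once if the bin is forced against the board or the screw with more than 40 N (contact force between bin and stand above 40 N).
It fails at once if the jar is moved more than 15 mm (distance of screw_jar from where it was at the start of the episode above 0.015 m).
It fails at once if the ring gauge is moved more than 15 mm (distance of ring_gauge from where it was at the start of the episode above 0.015 m).
It fails at once if the V-block is moved more than 15 mm (distance of v_block from where it was at the start of the episode above 0.015 m).
It also fails if it takes over 59 s, if anything falls off the work surface, if the arm or the gripper's body presses on something with over 40 N, if the wrist force passes 120 N, or if a joint passes its speed limit or range.

## Working session

There is one attempt and no reset: what is moved stays moved. The work goes in short steps, Python scripts to look and compute and a shell command to move; the robot and the scene stay as the last step left them, time stands still between calls to the robot, and variables do not carry over. Pictures are saved under pics/ and viewed, at most 10 in all, crops included, and the job is handed in when it is done.

```bash
mkdir -p pics; ls
cat > h.py <<'E'
import numpy as np, cv2
from scipy.spatial.transform import Rotation as R
from bench import state, vision, sign_off, manip
def cloud(name, dep, m):
    v,u=np.mgrid[0:dep.shape[0],0:dep.shape[1]]
    x=(u-m['cx'])/m['fx']; y=(v-m['cy'])/m['fy']
    p=np.dstack([x*dep,-y*dep,-dep])
    return p@R.from_quat(m['attitude']).as_matrix().T+np.array(m['xyz'])
E
python3 - <<'E'
from h import *
s=state(); print(s['time_s'],s['ee_pos'],s['eef_rot'],s['contact_force'])
for c in ['scene','top']:
    im,d=vision.read_camera(c); m=vision.camera_model(c); print(c,m)
    P=cloud(c,d,m); np.savez('%s.npz'%c,P=P,d=d,im=im)
    cv2.imwrite('pics/%s.png'%c,im[:,:,::-1])
    for t in ['bin','handle','stand','screw_mid','keyhole','screw_jar','ring_gauge','v_block']:
        for r in vision.look_for(t,c)[:1]:
            l,tp,rr,b=map(int,r['rect']); q=P[max(tp,0):b+1,max(l,0):rr+1].reshape(-1,3)
            print(t,[l,tp,rr,b],round(r['confidence'],2),np.median(q,0).round())
E
```

```text
pics
0.0 [ 163.40838062 -654.24810593  191.45347749] [ 9.92519970e-01  1.22079111e-01 -1.74826215e-04 -8.76720349e-04] [-0.13710253  0.30302161  0.20767362]
scene {'fx': 349.56701561782904, 'fy': 349.56701561782904, 'cx': 250.1840436348713, 'cy': 187.27082617282147, 'xyz': array([217.1384346 , 463.77111314, 818.41644082]), 'attitude': array([-0.10247667,  0.31765234,  0.88891779, -0.31372072])}
bin [263, 178, 305, 243] 0.97 [481. -23.   3.]
handle [259, 178, 304, 240] 0.85 [488. -24.   3.]
stand [195, 122, 258, 197] 0.95 [721. -75.   9.]
screw_mid [266, 179, 308, 243] 0.64 [475. -26.   3.]
keyhole [260, 180, 305, 242] 0.63 [483. -22.   3.]
screw_jar [260, 110, 284, 142] 0.63 [ 703. -286.   32.]
ring_gauge [221, 315, 235, 331] 0.81 [408. 284.  12.]
v_block [178, 251, 214, 285] 0.83 [553. 233.  17.]
top {'fx': 437.01619669241506, 'fy': 437.01619669241506, 'cx': 248.52437880295304, 'cy': 191.55807776988178, 'xyz': array([ 373.1209694 ,   12.86710101, 1484.28076416]), 'attitude': array([ 0.04665476, -0.04393125, -0.70464602,  0.7066593 ])}
bin [245, 207, 276, 231] 0.62 [469. -20.   7.]
handle [244, 204, 273, 232] 0.91 [470. -14.   7.]
stand [239, 206, 277, 230] 0.72 [471. -11.   6.]
screw_mid [241, 131, 305, 172] 0.9 [695. -62.  12.]
screw_jar [329, 139, 354, 157] 0.67 [ 703. -288.   64.]
ring_gauge [164, 227, 173, 244] 0.39 [414. 288.   6.]
v_block [171, 184, 194, 203] 0.57 [553. 242.  29.]
```

Run:
```python
from h import *
a=np.load('scene.npz')['im'][95:275,150:350]; b=np.load('top.npz')['im'][110:260,150:370]
a=cv2.resize(a,None,fx=2,fy=2,interpolation=2);b=cv2.resize(b,None,fx=1.8,fy=1.8,interpolation=2)
H=max(a.shape[0],b.shape[0]);o=np.zeros((H,a.shape[1]+b.shape[1],3),np.uint8);o[:a.shape[0],:a.shape[1]]=a;o[:b.shape[0],a.shape[1]:]=b
cv2.imwrite('pics/v1.png',o[:,:,::-1])
for c in ['scene','top']:
    P=np.load(c+'.npz')['P'].reshape(-1,3)
    def box(lo,hi): return P[((P>lo)&(P<hi)).all(1)]
    q=box([400,-120,100],[580,80,175]); print(c,'bin high',len(q),q.mean(0).round(1),q.min(0).round(),q.max(0).round())
    q2=q[q[:,2]>156]; 
    if len(q2)>5: print('tongue/grip top',cv2.minAreaRect(q2[:,:2].astype(np.float32)),q2[:,2].mean())
    q=box([400,-120,8],[580,80,175]); print(' bin all',cv2.minAreaRect(q[:,:2].astype(np.float32)))
    q=box([580,-220,150],[850,120,180]); print(' board top',len(q),cv2.minAreaRect(q[:,:2].astype(np.float32)),q[:,2].mean())
    q=box([560,-220,30],[850,120,145]); print(' board face',len(q),q.min(0).round(),q.max(0).round())
    if c=='scene':
        np.save('face.npy',q)
```

```text
scene bin high 429 [486.1  -5.9 146.2] [464. -57. 100.] [503.  25. 170.]
tongue/grip top ((481.8674011230469, -15.44821548461914), (42.59638214111328, 35.45338439941406), 85.47735595703125) 165.01627098268366
 bin all ((466.0398864746094, -13.471248626708984), (107.54745483398438, 67.67903137207031), 85.16361999511719)
 board top 363 ((650.8109741210938, -75.0780258178711), (30.523841857910156, 162.36285400390625), 13.417798042297363) 160.10366506336416
 board face 877 [ 629. -153.   30.] [727.   7. 145.]
top bin high 165 [486.9 -16.1 157.5] [464. -56. 101.] [501.  23. 174.]
tongue/grip top ((482.0805358886719, -16.65140724182129), (36.6600456237793, 33.859153747558594), 89.56192779541016) 168.43181858005462
 bin all ((490.20391845703125, -12.825736999511719), (176.39608764648438, 177.1531524658203), 88.66899108886719)
 board top 348 ((651.4284057617188, -75.43280029296875), (31.44367027282715, 159.76852416992188), 12.536982536315918) 162.44779792043218
 board face 564 [ 630. -153.   30.] [850. 118. 145.]
```

View pics/v1.png

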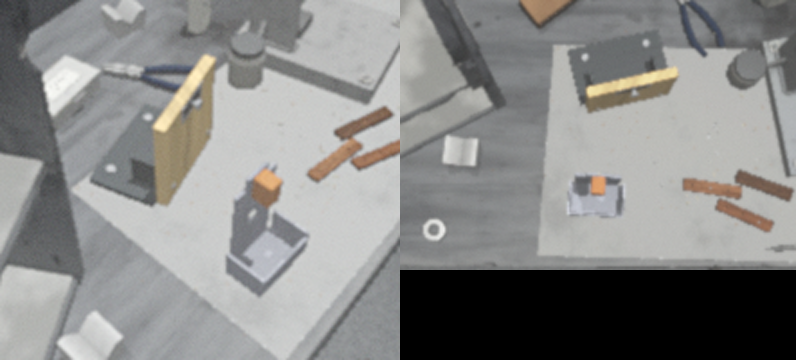

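Run:
```python
from h import *
D=np.load('scene.npz');P=D['P'].reshape(-1,3)
rng=np.random.default_rng(0)
def fit(q,tol=3):
    best=None
    for _ in range(400):
        a,b=q[rng.choice(len(q),2,False),:2]; n=np.array([a[1]-b[1],b[0]-a[0]]);L=np.hypot(*n)
        if L<15: continue
        n/=L; r=(q[:,:2]-a)@n; k=abs(r)<tol
        if best is None or k.sum()>best.sum(): best=k
    w=q[best,:2];c=w.mean(0);_,_,vt=np.linalg.svd(w-c);n=vt[1]; n=n*np.sign(n[0])
    return c,n,best
q=P[((P>[600,-170,20])&(P<[720,20,150])).all(1)]
c,n,k=fit(q);t=np.array([-n[1],n[0]])
print('board front',k.sum(),c.round(1),'yaw',np.degrees(np.arctan2(n[1],n[0])))
s=(q[k,:2]-c)@t; print('extent',s.min(),s.max(),np.percentile(s,[1,99]), 'mid',(c+t*np.mean(np.percentile(s,[1,99]))).round(1))
mid=c+t*np.mean(np.percentile(s,[.5,99.5]))
r=(q[:,:2]-mid)@n; pr=(r<-6)&(r>-25)&(q[:,2]>120); print('proud',[( (x[:2]-mid)@t,x[2].round(),((x[:2]-mid)@n).round(1)) for x in q[pr]])
for lo,hi,nm in [([440,-70,60],[540,50,125],'plate'),([430,-80,5],[540,60,175],'bin')]:
    q=P[((P>lo)&(P<hi)).all(1)]
    if nm=='plate':
        c,n,k=fit(q);print('plate front',k.sum(),c.round(1),np.degrees(np.arctan2(n[1],n[0])))
P=np.load('top.npz')['P'].reshape(-1,3)
for nm in ['scene','top']:
    P=np.load(nm+'.npz')['P'].reshape(-1,3)
    q=P[((P>[440,-80,20])&(P<[540,60,60])).all(1)];print('tray rim',cv2.minAreaRect(q[:,:2].astype(np.float32)))
    P_=np.load(nm+'.npz');im=P_['im'].reshape(-1,3).astype(int);m=(im[:,0]-im[:,2]>60)&((P>[440,-70,120])&(P<[540,50,185])).all(1)
    m2=m&(P[:,2]>162);print('wood',m.sum(),m2.sum(),P[m2].mean(0).round(1),cv2.minAreaRect(P[m2][:,:2].astype(np.float32)))
```

```text
board front 767 [646.4 -66.7] yaw 13.1777790092557
extent -88.99420318281591 71.84868603778247 [-87.49510903  70.99471303] mid [648.3 -74.7]
proud [(np.float64(-2.566521710164335), np.float64(146.0), np.float64(-6.9)), (np.float64(-3.0763350292547984), np.float64(148.0), np.float64(-12.6)), (np.float64(-8.440410426153646), np.float64(144.0), np.float64(-13.2)), (np.float64(3.8177292616738483), np.float64(149.0), np.float64(-9.9)), (np.float64(-2.671757045890476), np.float64(145.0), np.float64(-12.9)), (np.float64(6.169956673838824), np.float64(148.0), np.float64(-11.0)), (np.float64(2.1914330318399093), np.float64(145.0), np.float64(-12.2)), (np.float64(-2.9629154521886605), np.float64(141.0), np.float64(-12.8)), (np.float64(5.177226605672153), np.float64(143.0), np.float64(-10.6)), (np.float64(3.0828066965433605), np.float64(142.0), np.float64(-12.7)), (np.float64(-2.5234050476541743), np.float64(137.0), np.float64(-13.1))]
plate front 168 [496.2   2.2] -4.288143320685784
tray rim ((468.74700927734375, -14.088470458984375), (107.99285125732422, 62.20732116699219), 87.15515899658203)
wood 94 93 [479.2 -13.1 166.4] ((479.762451171875, -14.23009204864502), (22.342191696166992, 29.214529037475586), 85.34757995605469)
tray rim ((469.02337646484375, -14.54134750366211), (102.46804809570312, 55.7143440246582), 89.88259887695312)
wood 74 74 [478.9 -15.4 168.4] ((479.1265563964844, -15.104866981506348), (21.190587997436523, 27.904537200927734), 89.98828887939453)
```

```bash
cat >> h.py <<'E'
def to(x,y,z,yaw):
    """tool-frame shift (mm) and remaining turn about tool z (deg) to TCP x,y,z with tool x at yaw"""
    s=state();A=R.from_quat(s['eef_rot']);M=A.as_matrix()
    d=M.T@(np.array([x,y,z])-s['ee_pos'])
    c,sn=np.cos(np.radians(yaw)),np.sin(np.radians(yaw))
    T=np.array([[c,sn,0],[sn,-c,0],[0,0,-1]])
    rv=np.degrees(R.from_matrix(M.T@T).as_rotvec())
    print('t',round(s['time_s'],2),'pos',np.round(s['ee_pos'],1),'yaw',round(np.degrees(np.arctan2(M[1,0],M[0,0])),2),'F',np.round(s['contact_force'],1),'Tq',np.round(s['wrist_torque'],2),'gap',round(s['finger_gap'],1),'gf',np.round(s['gripper_force'],1))
    print('shift',d.round(1),'units',(d/100).round(3),'turn deg',rv.round(2),'units',(rv/90).round(3))
E
python3 -m pendant '[[[0.15,-0.12,-0.06,0,0,0,1],[0.3,-0.25,-0.06,0,0,0,1],[0.3,-0.25,-0.06,0,0,0,1],[0.3,-0.25,-0.06,0,0,0,1],[0.3,-0.25,-0.06,0,0,0,1],[0.3,-0.25,-0.06,0,0,0,1],[0.3,-0.25,-0.06,0,0,0,1],[0.3,-0.25,-0.06,0,0,0,1],[0.3,-0.25,-0.06,0,0,0,1],[0.3,-0.25,-0.06,0,0,0,1]]]'
python3 -c "
from h import *
to(479,-15,235,-4)"
```

```text
time_s: 1.9
ee_pos: [383.7, -353.3, 253.3]
eef_rot: [0.992, 0.123, 0.0, 0.0]
contact_force: [0.7, 0.5, -1.2]
finger_gap: 85.2
gripper_force: 0.0
t 1.9 pos [ 383.7 -353.3  253.3] yaw 14.08 F [ 0.7  0.5 -1.2] Tq [-0.02 -0.08  0.06] gap 85.2 gf 0.0
shift [ 174.7 -305.    18.1] units [ 1.747 -3.05   0.181] turn deg [ 0.03 -0.03 18.08] units [ 0.    -0.     0.201]
```

```bash
python3 -m pendant '[[[0.218,-0.381,0.022,0,0,0,1],[0.218,-0.381,0.022,0,0,0,1],[0.218,-0.381,0.022,0,0,0,1],[0.218,-0.381,0.022,0,0,0,1],[0.218,-0.381,0.022,0,0,0,1],[0.218,-0.381,0.022,0,0,0,1],[0.218,-0.381,0.022,0,0,0,1],[0.218,-0.381,0.022,0,0,0.067,1],[0,0,0,0,0,0.067,1],[0,0,0,0,0,0.067,1]]]'
python3 - <<'E'
from h import *
to(479,-15,131,-4)
m=vision.camera_model('wrist');im,d=vision.read_camera('wrist');print(m)
cv2.imwrite('pics/w1.png',im[:,:,::-1]);np.savez('w1.npz',im=im,d=d,**{k:np.array(v) for k,v in m.items()})
for t in ['handle','bin']: print(t,vision.look_for(t,'wrist')[:2])
v,u=np.mgrid[0:384,0:512];x=(u-m['cx'])/m['fx'];y=(v-m['cy'])/m['fy'];th=np.hypot(x,y);k=np.where(th>1e-6,np.tan(np.minimum(th,1.4))/np.maximum(th,1e-6),1)
p=np.dstack([x*k*d,-y*k*d,-d])@R.from_quat(m['attitude']).as_matrix().T+m['xyz']
w=(im[...,0].astype(int)-im[...,2]>60)&(d>0)&(p[...,2]>160)&(p[...,2]<180)&(abs(p[...,0]-479)<50)&(abs(p[...,1]+15)<50)
q=p[w];print(len(q),q.mean(0),cv2.minAreaRect(q[:,:2].astype(np.float32)))
E
```

```text
time_s: 2.9
ee_pos: [477.7, -15.1, 235.2]
eef_rot: [0.999, -0.035, 0.0, 0.0]
contact_force: [-0.4, -0.2, -0.4]
finger_gap: 85.2
gripper_force: 0.0
t 2.9 pos [477.7 -15.1 235.2] yaw -4.04 F [-0.4 -0.2 -0.4] Tq [-0.05  0.03  0.05] gap 85.2 gf 0.0
shift [  1.3  -0.2 104.2] units [ 0.013 -0.002  1.042] turn deg [ 0.   -0.02 -0.04] units [ 0. -0. -0.]
{'fx': 297.3186396354542, 'fy': 297.3186396354542, 'cx': 247.7629514110393, 'cy': 195.55187328440502, 'xyz': array([544.11421693, -19.21399024, 416.07041346]), 'attitude': array([ 0.09038458, -0.09716765,  0.72486269, -0.6759905 ])}
handle [{'rect': [207.0, 145.8, 291.8, 209.0], 'confidence': 0.97}]
bin [{'rect': [206.4, 145.0, 294.1, 206.1], 'confidence': 0.69}]
791 [481.53542114 -15.92770406 167.1701924 ] ((485.1185607910156, -16.05704116821289), (22.76276397705078, 35.75017547607422), 86.31117248535156)
```

View pics/w1.png

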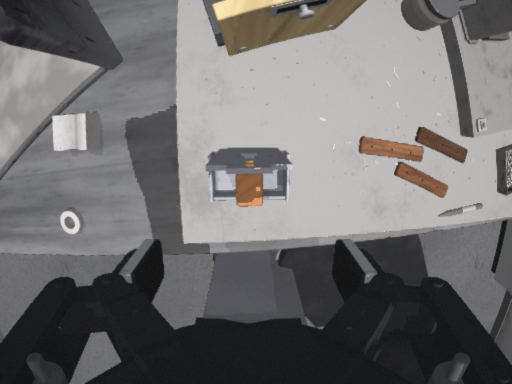

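The wrist view shows the bin at about (249,175), its orange grip at (249,187), and the screw on the board's face at about (306,10). The grip lies where expected, so I go down and close.

```bash
python3 -m pendant '[[[0.02,0.005,0.1,0,0,0,1],[0,0,0.2,0,0,0,1],[0,0,0.2,0,0,0,1],[0,0,0.2,0,0,0,1],[0,0,0.2,0,0,0,1],[0,0,0.1,0,0,0,1],[0,0,0.04,0,0,0,1],[0,0,0,0,0,0,1],[0,0,0,0,0,0,-1],[0,0,0,0,0,0,-1]]]'
python3 -m pendant '[[[0,0,0,0,0,0,-1],[0,0,0,0,0,0,-1],[0,0,0,0,0,0,-1],[0,0,0,0,0,0,-1],[0,0,0,0,0,0,-1],[0,0,0,0,0,0,-1],[0,0,0,0,0,0,-1],[0,0,0,0,0,0,-1],[0,0,0,0,0,0,-1],[0,0,0,0,0,0,-1]]]'
python3 - <<'E'
from h import *
to(480,-15,131,-4)
D=np.load('w1.npz');im=D['im'];d=D['d'];m=D
v,u=np.mgrid[0:384,0:512];x=(u-m['cx'])/m['fx'];y=(v-m['cy'])/m['fy'];th=np.hypot(x,y);k=np.where(th>1e-6,np.tan(np.minimum(th,1.4))/np.maximum(th,1e-6),1)
p=np.dstack([x*k*d,-y*k*d,-d])@R.from_quat(m['attitude']).as_matrix().T+m['xyz']
q=p[0:60,205:375].reshape(-1,3);mid=np.array([648.3,-74.7]);a=np.radians(13.2);n=np.array([np.cos(a),np.sin(a)]);t=np.array([-n[1],n[0]])
L=np.c_[(q[:,:2]-mid)@n,(q[:,:2]-mid)@t,q[:,2]]
f=L[(abs(L[:,0])<6)&(L[:,2]>30)&(L[:,2]<155)];print('face',len(f),np.median(f[:,0]),np.percentile(f[:,1],[1,99]), np.polyfit(f[:,1],f[:,0],1))
tp=L[(L[:,2]>155)&(L[:,2]<172)];print('top',len(tp),np.percentile(tp[:,0],[2,98]) if len(tp) else '')
s=L[(L[:,0]<-8)&(L[:,0]>-22)&(L[:,2]>125)&(L[:,2]<165)];print('screw',len(s),s.mean(0),s.min(0),s.max(0))
E
```

```text
time_s: 4.05
ee_pos: [480.7, -18.5, 131.6]
eef_rot: [0.999, -0.035, 0.001, 0.0]
contact_force: [0.7, 0.5, 0.1]
finger_gap: 59.5
gripper_force: 0.0
time_s: 5.05
ee_pos: [480.0, -18.6, 130.8]
eef_rot: [0.999, -0.035, -0.0, 0.0]
contact_force: [-0.7, -0.1, -0.0]
finger_gap: -0.1
gripper_force: 0.0
t 5.05 pos [480.  -18.6 130.8] yaw -4.06 F [-0.7 -0.1 -0. ] Tq [ 0.01  0.03 -0.  ] gap -0.1 gf 0.0
shift [-0.2 -3.5 -0.2] units [-0.002 -0.035 -0.002] turn deg [ 0.    0.   -0.06] units [ 0.     0.    -0.001]
face 3722 0.9772858755267101 [-77.932109   76.6171775] [-0.00505966  0.94207277]
top 1068 [ 0.06050121 16.53044398]
screw 114 [-10.85065128  -1.62207701 148.05366607] [-12.98120954 -10.26376485 138.26240001] [ -8.07220214   5.26276195 153.62104003]
```

Run:
```python
from h import *
s=state();print(s['joints'])
o=[]
for c in ['scene','wrist']:
    im,d=vision.read_camera(c); o.append(im); 
    if c=='scene': P=cloud(c,d,vision.camera_model(c)); i2=im
cv2.imwrite('pics/g1.png',np.hstack([cv2.resize(o[0][130:260,200:350],(450,390)),cv2.resize(o[1][100:300,140:360],(350,318))] if 0 else [cv2.resize(o[0][130:260,200:350],(450,390)),cv2.resize(o[1][80:310,150:350],(339,390))])[:,:,::-1])
```

```text
[ 0.26961518  0.2641587  -0.41587413  2.04889017  0.14024469  0.8550522
 -1.86747361]
```

View pics/g1.png

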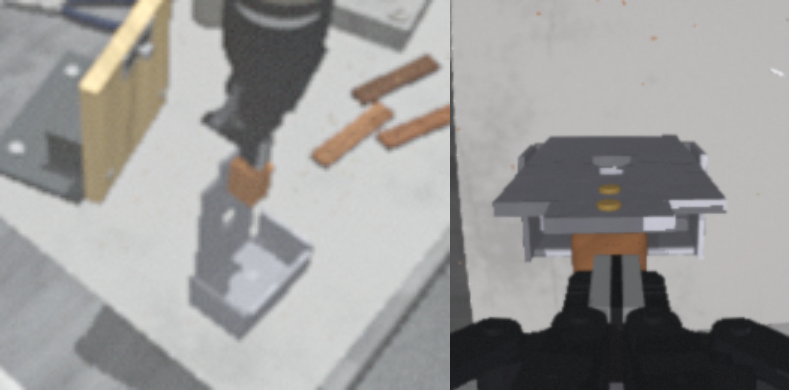

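The scene crop shows the grip at about (250,180). In the wrist crop, the shut fingers end at about (615,270), in front of the grip or above it, not around it. I'll measure the grip and fingers again.

```bash
cat >> h.py <<'E'
def wcloud(d,m):
    v,u=np.mgrid[0:384,0:512];x=(u-m['cx'])/m['fx'];y=(v-m['cy'])/m['fy'];th=np.hypot(x,y)
    k=np.tan(np.minimum(th,1.4))/np.maximum(th,1e-6)
    return np.dstack([x*k*d,-y*k*d,-d])@R.from_quat(m['attitude']).as_matrix().T+m['xyz']
E
python3 - <<'E'
from h import *
for c in ['scene','wrist']:
    m=vision.camera_model(c);im,d=vision.read_camera(c);P=wcloud(d,m) if c=='wrist' else cloud(c,d,m)
    np.savez('g_%s.npz'%c,P=P,im=im,d=d)
    I=im.astype(int);w=(I[...,0]-I[...,2]>50)&((P>[400,-90,60])&(P<[560,60,200])).all(2)
    q=P[w];print(c,'wood',len(q),np.percentile(q,[2,50,98],axis=0).round(1).tolist())
    g=(abs(I[...,0]-I[...,2])<25)&((P>[380,-90,100])&(P<[560,60,240])).all(2)
    q=P[g];print('grey',len(q))
    for z0 in range(100,240,15):
        b=q[(q[:,2]>=z0)&(q[:,2]<z0+15)]
        if len(b)>3: print(z0,len(b),np.percentile(b,[3,50,97],axis=0).round(0)[:,:2].tolist())
E
```

```text
scene wood 108 [[465.1, -19.6, 137.3], [476.6, -4.4, 162.5], [492.7, -2.0, 168.5]]
grey 424
100 45 [[489.0, -18.0], [496.0, 5.0], [502.0, 24.0]]
115 43 [[472.0, -11.0], [496.0, 2.0], [499.0, 23.0]]
130 40 [[465.0, -23.0], [496.0, 7.0], [500.0, 24.0]]
145 39 [[464.0, -22.0], [497.0, 5.0], [501.0, 23.0]]
160 27 [[465.0, -22.0], [496.0, -7.0], [501.0, 4.0]]
175 37 [[468.0, -21.0], [473.0, -8.0], [486.0, -3.0]]
190 30 [[467.0, -23.0], [470.0, -11.0], [478.0, -4.0]]
205 33 [[465.0, -44.0], [468.0, -10.0], [485.0, 12.0]]
220 92 [[464.0, -54.0], [469.0, -3.0], [488.0, 21.0]]
235 38 [[462.0, -58.0], [467.0, -4.0], [480.0, 28.0]]
wrist wood 757 [[484.9, -27.3, 139.7], [492.2, -16.0, 166.9], [503.0, -5.5, 168.5]]
grey 16205
100 479 [[499.0, -55.0], [501.0, -18.0], [503.0, 21.0]]
115 639 [[499.0, -54.0], [501.0, -18.0], [503.0, 21.0]]
130 762 [[499.0, -54.0], [501.0, -17.0], [503.0, 21.0]]
145 1116 [[495.0, -55.0], [500.0, -15.0], [503.0, 21.0]]
160 1104 [[491.0, -36.0], [499.0, -17.0], [502.0, 2.0]]
175 665 [[486.0, -31.0], [490.0, -19.0], [491.0, -6.0]]
190 752 [[486.0, -31.0], [491.0, -19.0], [492.0, -6.0]]
205 2458 [[472.0, -46.0], [490.0, -18.0], [494.0, 8.0]]
220 5907 [[470.0, -57.0], [490.0, -21.0], [495.0, 19.0]]
235 2323 [[476.0, -63.0], [493.0, -15.0], [498.0, 26.0]]
```

Run:
```python
from h import *
a=np.load('g_scene.npz');b=np.load('g_wrist.npz')
for D in (a,b):
    P=D['P'];I=D['im'].astype(int)
    g=(abs(I[...,0]-I[...,2])<30)&((P>[455,-40,120])&(P<[492,10,200])).all(2)
    q=P[g]; print(len(q)); h,e=np.histogram(q[:,2],np.arange(120,201,5));print(list(zip(e.astype(int),h)))
s=cv2.resize(a['im'][165:215,260:310],(400,400),interpolation=0);w=cv2.resize(b['im'][195:275,210:290],(400,400),interpolation=0)
cv2.imwrite('pics/g2.png',np.hstack([s,w])[:,:,::-1])
```

```text
83
[(np.int64(120), np.int64(0)), (np.int64(125), np.int64(3)), (np.int64(130), np.int64(7)), (np.int64(135), np.int64(3)), (np.int64(140), np.int64(3)), (np.int64(145), np.int64(1)), (np.int64(150), np.int64(0)), (np.int64(155), np.int64(3)), (np.int64(160), np.int64(1)), (np.int64(165), np.int64(2)), (np.int64(170), np.int64(3)), (np.int64(175), np.int64(8)), (np.int64(180), np.int64(16)), (np.int64(185), np.int64(13)), (np.int64(190), np.int64(12)), (np.int64(195), np.int64(8))]
1294
[(np.int64(120), np.int64(0)), (np.int64(125), np.int64(0)), (np.int64(130), np.int64(0)), (np.int64(135), np.int64(0)), (np.int64(140), np.int64(0)), (np.int64(145), np.int64(0)), (np.int64(150), np.int64(0)), (np.int64(155), np.int64(0)), (np.int64(160), np.int64(4)), (np.int64(165), np.int64(17)), (np.int64(170), np.int64(45)), (np.int64(175), np.int64(182)), (np.int64(180), np.int64(213)), (np.int64(185), np.int64(272)), (np.int64(190), np.int64(264)), (np.int64(195), np.int64(297))]
```

View pics/g2.png

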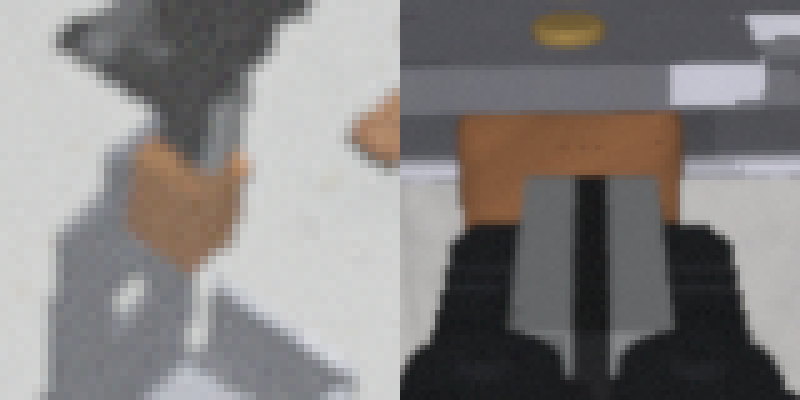

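The close-up shows the shut fingers, at about (590,250), running straight down into the grip's top with no contact force. That shouldn't be possible. I'll open again and close while watching the gap.

```bash
python3 -m pendant '[[[0,0,0,0,0,0,1],[0,0,0,0,0,0,1],[0,0,0,0,0,0,1],[0,0,0,0,0,0,1],[0,0,0,0,0,0,1],[0,0,0,0,0,0,1],[0,0,0,0,0,0,1],[0,0,0,0,0,0,1],[0,0,0,0,0,0,1],[0,0,0,0,0,0,1]]]'
python3 - <<'E'
from h import *
to(480,-15.5,131,-4)
im,d=vision.read_camera('scene');P=cloud('scene',d,vision.camera_model('scene'))
I=im.astype(int);w=(I[...,0]-I[...,2]>50)&((P>[400,-90,60])&(P<[560,60,200])).all(2)
print(np.percentile(P[w],[2,50,98],axis=0).round(1).tolist())
w2=vision.read_camera('wrist')[0]
cv2.imwrite('pics/g3.png',np.hstack([cv2.resize(im[135:245,240:340],(400,440)),cv2.resize(w2[150:310,180:320],(385,440))])[:,:,::-1])
E
```

```text
time_s: 6.25
ee_pos: [480.0, -18.6, 130.8]
eef_rot: [0.999, -0.035, 0.0, 0.0]
contact_force: [0.5, 0.3, -0.1]
finger_gap: 85.2
gripper_force: 0.0
t 6.25 pos [480.  -18.6 130.8] yaw -4.07 F [ 0.5  0.3 -0.1] Tq [0.04 0.03 0.01] gap 85.2 gf 0.0
shift [-0.2 -3.1 -0.2] units [-0.002 -0.031 -0.002] turn deg [ 0.   -0.   -0.07] units [ 0.    -0.    -0.001]
[[465.0, -24.4, 135.7], [477.1, -6.7, 165.0], [491.7, -2.2, 168.6]]
```

View pics/g3.png

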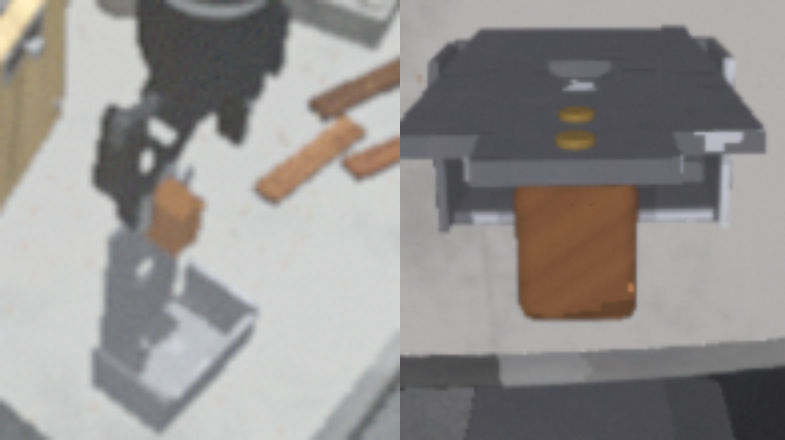

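The finger now shows open at crop (130,190), beside the block. I'll check how far down the open fingers reach.

Run:
```python
from h import *
m=vision.camera_model('scene');M=R.from_quat(m['attitude']).as_matrix()
for p in [(480,24,131),(480,24,144),(480,24,175),(480,30,175),(480,-61,144),(480,-16,168)]:
    c=M.T@(np.array(p)-m['xyz']); print(p,m['cx']+m['fx']*c[0]/-c[2], m['cy']-m['fy']*c[1]/-c[2])
for c in ['scene','wrist']:
    mm=vision.camera_model(c);im,d=vision.read_camera(c);P=wcloud(d,mm) if c=='wrist' else cloud(c,d,mm)
    I=im.astype(int);lo=[462,15,100];hi=[498,75,260]
    if c=='wrist': lo,hi=[455,28,100],[494,75,260]
    g=(abs(I[...,0]-I[...,2])<30)&((P>lo)&(P<hi)).all(2)
    q=P[g];print(c,len(q))
    for z0 in range(100,230,10):
        b=q[(q[:,2]>=z0)&(q[:,2]<z0+10)]
        if len(b)>2: print(z0,len(b),np.percentile(b,[5,50,95],axis=0).round(0)[:,:2].tolist())
```

```text
(480, 24, 131) 273.3118261358667 202.99955913506463
(480, 24, 144) 273.68065390917775 199.80285856252414
(480, 24, 175) 274.5968259882017 191.8622206239282
(480, 30, 175) 273.0883338516375 193.4220997170404
(480, -61, 144) 293.417335250699 179.05849291020328
(480, -16, 168) 284.10852997316357 183.60307380900892
scene 300
100 5 [[497.0, 16.0], [497.0, 21.0], [498.0, 24.0]]
110 5 [[496.0, 17.0], [497.0, 21.0], [498.0, 24.0]]
120 5 [[496.0, 18.0], [497.0, 19.0], [498.0, 23.0]]
130 6 [[496.0, 16.0], [497.0, 18.0], [498.0, 24.0]]
140 8 [[496.0, 16.0], [497.0, 20.0], [498.0, 23.0]]
180 7 [[472.0, 28.0], [474.0, 32.0], [477.0, 35.0]]
190 21 [[471.0, 29.0], [476.0, 35.0], [487.0, 38.0]]
200 23 [[471.0, 27.0], [476.0, 36.0], [488.0, 39.0]]
210 13 [[471.0, 29.0], [474.0, 32.0], [477.0, 38.0]]
220 14 [[469.0, 26.0], [471.0, 36.0], [476.0, 42.0]]
wrist 3406
180 6 [[490.0, 29.0], [494.0, 29.0], [494.0, 36.0]]
190 68 [[490.0, 31.0], [491.0, 36.0], [493.0, 38.0]]
200 76 [[490.0, 30.0], [491.0, 36.0], [494.0, 38.0]]
210 53 [[490.0, 28.0], [491.0, 35.0], [494.0, 37.0]]
220 125 [[491.0, 39.0], [491.0, 42.0], [492.0, 46.0]]
```

Both cameras put the open fingertips at z≈183, so about 170 when shut. The real tips are therefore about 38 mm higher than the reported TCP, although x and y agree. The first grasp closed just above the block, so I go down another 38 mm and watch the force.

```bash
python3 -m pendant '[[[-0.02,-0.03,0.02,0,0,0,1],[0,0,0.06,0,0,0,1],[0,0,0.06,0,0,0,1],[0,0,0.06,0,0,0,1],[0,0,0.06,0,0,0,1],[0,0,0.06,0,0,0,1],[0,0,0.04,0,0,0,1],[0,0,0.02,0,0,0,1],[0,0,0,0,0,0,1],[0,0,0,0,0,0,-1]]]'
python3 -m pendant '[[[0,0,0,0,0,0,-1],[0,0,0,0,0,0,-1],[0,0,0,0,0,0,-1],[0,0,0,0,0,0,-1],[0,0,0,0,0,0,-1],[0,0,0,0,0,0,-1],[0,0,0,0,0,0,-1],[0,0,0,0,0,0,-1],[0,0,0,0,0,0,-1],[0,0,0,0,0,0,-1]]]'
python3 -c "
from h import *
to(480,-15.5,131,-4)"
```

```text
time_s: 7.45
ee_pos: [478.4, -15.4, 93.0]
eef_rot: [0.999, -0.035, 0.0, -0.0]
contact_force: [0.7, 0.2, -0.1]
finger_gap: 73.1
gripper_force: 0.0
time_s: 8.45
ee_pos: [478.3, -15.6, 93.0]
eef_rot: [0.999, -0.036, 0.0, 0.0]
contact_force: [-1.5, -2.1, 4.4]
finger_gap: 23.0
gripper_force: 59.8
t 8.45 pos [478.3 -15.6  93. ] yaw -4.07 F [-1.5 -2.1  4.4] Tq [-0.35  0.23  0.06] gap 23.0 gf 59.8
shift [  1.7  -0.2 -38. ] units [ 0.017 -0.002 -0.38 ] turn deg [ 0.01 -0.02 -0.07] units [ 0.    -0.    -0.001]
```

```bash
python3 -m pendant '[[[0,0,-0.02,0,0,0,-1],[0,0,-0.06,0,0,0,-1],[0,0,-0.1,0,0,0,-1],[0,0,-0.1,0,0,0,-1],[0,0,-0.1,0,0,0,-1],[0,0,-0.1,0,0,0,-1],[0,0,-0.1,0,0,0,-1],[0,0,-0.05,0,0,0,-1],[0,0,-0.02,0,0,0,-1],[0,0,0,0,0,0,-1]]]'
python3 -m pendant '[[[0.067,0.044,0,0,0,0,-1],[0.12,0.09,0,0,0,0,-1],[0.15,0.11,0,0,0,0,-1],[0.15,0.11,0,0,0,0,-1],[0.15,0.11,0,0,0,0,-1],[0.15,0.11,0,0,0,0,-1],[0.12,0.1,0,0,0,0,-1],[0.06,0.05,0,0,0,0,-1],[0,0,0,0,0,0,-1],[0,0,0,0,0,-0.03,-1]]]'
python3 -m pendant '[[[0,0,0,0,0,-0.054,-1],[0,0,0,0,0,-0.054,-1],[0,0,0,0,0,-0.054,-1],[0,0,0,0,0,0,-1],[0,0,0,0,0,0,-1],[0,0,0,0,0,0,-1],[0,0,0,0,0,0,-1],[0,0,0,0,0,0,-1],[0,0,0,0,0,0,-1],[0,0,0,0,0,0,-1]]]'
python3 - <<'E'
from h import *
to(569.6,-94.7,158,13.2)
mm=vision.camera_model('wrist');im,d=vision.read_camera('wrist');np.savez('w2.npz',im=im,d=d,P=wcloud(d,mm))
print(vision.look_for('screw_mid','wrist')[:2]);cv2.imwrite('pics/w2.png',im[:,:,::-1])
E
```

```text
time_s: 9.45
ee_pos: [478.2, -15.5, 158.0]
eef_rot: [0.999, -0.036, 0.0, 0.0]
contact_force: [0.3, 0.5, -3.2]
finger_gap: 23.1
gripper_force: 59.0
time_s: 10.45
ee_pos: [569.1, -94.1, 157.5]
eef_rot: [1.0, -0.012, -0.0, -0.0]
contact_force: [-1.0, 0.3, -2.8]
finger_gap: 23.2
gripper_force: 59.0
time_s: 11.45
ee_pos: [569.5, -94.4, 157.8]
eef_rot: [0.993, 0.115, -0.0, -0.0]
contact_force: [0.5, -0.1, -3.5]
finger_gap: 23.1
gripper_force: 59.1
t 11.45 pos [569.5 -94.4 157.8] yaw 13.21 F [ 0.5 -0.1 -3.5] Tq [-0.01  0.05  0.01] gap 23.1 gf 59.1
shift [ 0.   0.3 -0.2] units [ 0.     0.003 -0.002] turn deg [-0.    0.    0.01] units [-0.  0.  0.]
[{'rect': [123.4, 0.6, 380.1, 114.8], 'confidence': 0.63}]
```

View pics/w2.png

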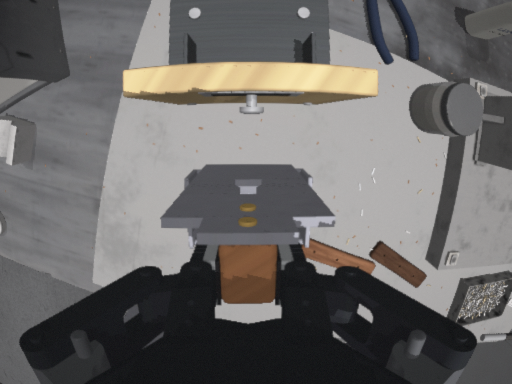

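Screw head at (252,107), board edge from (125,85) to (377,85), bin plate edges at (163,220) and (333,220). I measure bin, screw and board all in this one view.

```bash
cat > rel.py <<'E'
from h import *
def rel(P,im,yaw=13.2):
    mid=np.array([648.8,-74.5]);a=np.radians(yaw);n=np.array([np.cos(a),np.sin(a)]);t=np.array([-n[1],n[0]])
    d=P[...,:2]-mid;L=np.dstack([d@n,d@t,P[...,2]]);q=L.reshape(-1,3)
    f=q[(abs(q[:,0])<6)&(abs(q[:,1])<78)&(q[:,2]>60)&(q[:,2]<150)]
    tp=q[(q[:,2]>157)&(q[:,2]<170)&(q[:,0]>-5)&(q[:,0]<22)]
    s=q[(q[:,0]<-7)&(q[:,0]>-16)&(abs(q[:,1])<30)&(q[:,2]>125)&(q[:,2]<165)]
    if len(f)>20: print('face x med',np.median(f[:,0]).round(2),'slope deg',np.degrees(np.polyfit(f[:,1],f[:,0],1)[0]).round(2),len(f))
    if len(tp)>20: print('board top y',np.percentile(tp[:,1],[.5,99.5]).round(1),'x',np.percentile(tp[:,0],[1,99]).round(1),'slope',np.degrees(np.polyfit(tp[:,1],tp[:,0],1)[0]).round(2),'z',np.median(tp[:,2]).round(1))
    if len(s)>5: print('screw',len(s),'mean',s.mean(0).round(1),'rng',np.percentile(s,[2,98],axis=0).round(1).tolist())
    return L
E
python3 - <<'E'
from rel import *
D=np.load('w2.npz');L=rel(D['P'],D['im']);np.save('L2.npy',L)
q=L.reshape(-1,3)
b=q[(q[:,0]>-120)&(q[:,0]<-50)&(abs(q[:,1])<60)]
top=b[(b[:,2]>205)&(b[:,2]<217)];print('plate-shoulder top',len(top),np.percentile(top,[1,50,99],axis=0).round(1).tolist())
I=D['im'].reshape(-1,3).astype(int);g=(abs(I[:,0]-I[:,2])<30)
tg=q[g&(q[:,2]>226)&(q[:,2]<240)&(q[:,0]>-80)&(q[:,0]<-45)&(abs(q[:,1])<35)];print('tongue top',len(tg),np.percentile(tg,[1,50,99],axis=0).round(1).tolist())
bk=q[g&(q[:,2]>100)&(q[:,2]<205)&(q[:,0]>-75)&(q[:,0]<-40)&(abs(q[:,1])<45)]
A=np.c_[bk[:,1],bk[:,2]-150,np.ones(len(bk))];r=np.linalg.lstsq(A,bk[:,0],rcond=None)[0];res=bk[:,0]-A@r;k=abs(res)<2;r=np.linalg.lstsq(A[k],bk[k,0],rcond=None)[0]
print('back face x@z150',r[2].round(2),'yaw slope',np.degrees(r[0]).round(2),'pitch slope',np.degrees(r[1]).round(2),len(bk),k.sum())
for z0 in (110,140,170,190): e=bk[k][(abs(bk[k][:,2]-z0)<8)]; print(z0,np.percentile(e[:,1],[.5,99.5]).round(1))
w=q[(I[:,0]-I[:,2]>50)&(q[:,2]>226)&(q[:,2]<240)&(q[:,0]<-55)&(q[:,0]>-110)];print('wood',np.percentile(w,[1,50,99],axis=0).round(1).tolist())
E
```

```text
face x med 0.36 slope deg -0.34 1416
board top y [-80.3  75.8] x [-0.  18.2] slope -0.37 z 162.3
screw 183 mean [-10.4  -2.9 149.6] rng [[-12.8, -10.4, 144.7], [-7.4, 4.2, 153.1]]
plate-shoulder top 2303 [[-75.0, -39.8, 205.2], [-59.2, -0.9, 213.3], [-57.5, 38.5, 216.8]]
tongue top 2641 [[-79.1, -29.1, 226.2], [-62.0, -0.5, 232.2], [-58.5, 27.5, 239.9]]
back face x@z150 -58.84 yaw slope -0.57 pitch slope -0.04 5027 4922
110 [-40.7  38.8]
140 [-40.1  39. ]
170 [-40.3  38.9]
190 [-40.3  38.8]
wood [[-91.1, -11.6, 230.3], [-75.9, -0.9, 232.2], [-64.7, 10.2, 233.5]]
```

```bash
python3 -m pendant '[[[0.02,0.01,0,0,0,0,-1],[0.06,0.013,0,0,0,0,-1],[0.06,0,0,0,0,0,-1],[0.08,0,0,0,0,0,-1],[0.08,0,0,0,0,0,-1],[0.06,0,0,0,0,0,-1],[0.04,0,0,0,0,0,-1],[0.02,0,0,0,0,0,-1],[0,0,0,0,0,0,-1],[0,0,0,0,0,0,-1]]]'
python3 - <<'E'
from rel import *
to(569.6,-94.7,158,13.4)
mm=vision.camera_model('wrist');im,d=vision.read_camera('wrist');L=rel(wcloud(d,mm),im);q=L.reshape(-1,3);np.savez('w3.npz',im=im,d=d,L=L)
I=im.reshape(-1,3).astype(int);g=(abs(I[:,0]-I[:,2])<30)
bk=q[g&(q[:,2]>165)&(q[:,2]<205)&(q[:,0]>-35)&(q[:,0]<-5)&(abs(q[:,1]+2)<45)]
print('back x',np.median(bk[:,0]),'y',np.percentile(bk[:,1],[.5,99.5]).round(1),len(bk))
cv2.imwrite('pics/w3.png',cv2.resize(im[60:260,150:350],(600,600))[:,:,::-1])
E
```

```text
time_s: 12.55
ee_pos: [610.7, -87.2, 157.8]
eef_rot: [0.993, 0.115, -0.0, 0.0]
contact_force: [-0.6, -0.4, -2.5]
finger_gap: 23.4
gripper_force: 59.0
t 12.55 pos [610.7 -87.2 157.8] yaw 13.21 F [-0.6 -0.4 -2.5] Tq [0.02 0.04 0.03] gap 23.4 gf 59.0
shift [-41.7  -2.1  -0.2] units [-0.417 -0.021 -0.002] turn deg [ 0.    0.02 -0.19] units [ 0.     0.    -0.002]
face x med -4.02 slope deg -0.09 68
board top y [-80.4  75.9] x [ 0.3 18.6] slope -0.33 z 162.3
screw 201 mean [ -9.6  -2.9 149.1] rng [[-12.2, -10.5, 141.5], [-7.4, 4.6, 152.9]]
back x -17.116624781061788 y [-42.7  36.5] 2903
```

View pics/w3.png

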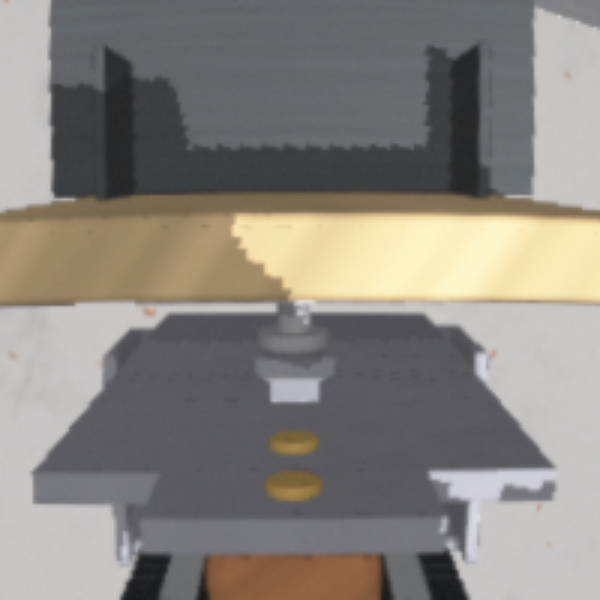

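The screw head at (293,340) lines up with the rivets at (294,445), so y is aligned within 0.3 mm. About 17 mm is left to the board. I feel my way in.

```bash
python3 -m pendant '[[[0.01,0,0,0,0,0,-1],[0.01,0,0,0,0,0,-1],[0.01,0,0,0,0,0,-1],[0.01,0,0,0,0,0,-1],[0.01,0,0,0,0,0,-1],[0.01,0,0,0,0,0,-1],[0.01,0,0,0,0,0,-1],[0.01,0,0,0,0,0,-1],[0,0,0,0,0,0,-1],[0,0,0,0,0,0,-1]]]'
python3 -c "
from h import *
to(627,-83.5,158,13.4)"
```

```text
time_s: 13.6
ee_pos: [618.7, -85.3, 157.8]
eef_rot: [0.993, 0.115, -0.0, -0.0]
contact_force: [0.2, 0.6, -3.0]
finger_gap: 23.4
gripper_force: 59.0
t 13.6 pos [618.7 -85.3 157.8] yaw 13.21 F [ 0.2  0.6 -3. ] Tq [0.02 0.02 0.01] gap 23.4 gf 59.0
shift [ 8.5  0.1 -0.2] units [ 0.085  0.001 -0.002] turn deg [-0.    0.   -0.19] units [-0.     0.    -0.002]
```

No contact force, so the head is entering the opening. About 9 mm to go, with a small yaw correction.

```bash
python3 -m pendant '[[[0.01,0,0,0,0,-0.003,-1],[0.01,0,0,0,0,0,-1],[0.01,0,0,0,0,0,-1],[0.01,0,0,0,0,0,-1],[0.01,0,0,0,0,0,-1],[0.01,0,0,0,0,0,-1],[0.005,0,0,0,0,0,-1],[0.005,0,0,0,0,0,-1],[0,0,0,0,0,0,-1],[0,0,0,0,0,0,-1]]]'
python3 - <<'E'
from rel import *
to(627,-83.5,158,13.4)
mm=vision.camera_model('wrist');im,d=vision.read_camera('wrist');L=rel(wcloud(d,mm),im);q=L.reshape(-1,3)
I=im.reshape(-1,3).astype(int);g=(abs(I[:,0]-I[:,2])<30)
bk=q[g&(q[:,2]>170)&(q[:,2]<205)&(q[:,0]>-20)&(q[:,0]<10)&(abs(q[:,1]+2)<45)]
print('back x',np.median(bk[:,0]),'y',np.percentile(bk[:,1],[.5,99.5]).round(1),len(bk))
E
```

```text
time_s: 14.6
ee_pos: [625.5, -83.7, 157.8]
eef_rot: [0.993, 0.117, -0.0, 0.0]
contact_force: [-0.1, 0.2, -2.9]
finger_gap: 23.2
gripper_force: 59.0
t 14.6 pos [625.5 -83.7 157.8] yaw 13.49 F [-0.1  0.2 -2.9] Tq [-0.01 -0.05 -0.02] gap 23.2 gf 59.0
shift [ 1.5  0.2 -0.2] units [ 0.015  0.002 -0.002] turn deg [0.   0.   0.09] units [0.    0.    0.001]
face x med -4.32 slope deg 2.76 53
board top y [-80.5  75.6] x [-2.3 18.7] slope -0.33 z 162.3
screw 50 mean [ -8.1  -2.7 145.4] rng [[-8.6, -7.9, 138.7], [-7.1, 2.3, 148.4]]
back x -1.8893377023230675 y [-42.4  36.8] 2634
```

```bash
python3 -m pendant '[[[0.005,0,0,0,0,0,-1],[0.005,0,0,0,0,0,-1],[0.005,0,0,0,0,0,-1],[0.003,0,0,0,0,0,-1],[0,0,0,0,0,0,-1],[0,0,0,0,0,0,-1],[0,0,0,0,0,0,-1],[0,0,0,0,0,0,-1],[0,0,0,0,0,0,-1],[0,0,0,0,0,0,-1]]]'
python3 -c "
from h import *
to(627,-83.5,158,13.5)"
```

```text
time_s: 15.65
ee_pos: [627.2, -83.3, 157.8]
eef_rot: [0.993, 0.117, 0.0, 0.0]
contact_force: [0.2, -0.0, -3.3]
finger_gap: 23.4
gripper_force: 59.0
t 15.65 pos [627.2 -83.3 157.8] yaw 13.48 F [ 0.2 -0.  -3.3] Tq [-0.03 -0.03 -0.01] gap 23.4 gf 59.0
shift [-0.3  0.2 -0.2] units [-0.003  0.002 -0.002] turn deg [ 0.    0.   -0.02] units [ 0.  0. -0.]
```

```bash
python3 -m pendant '[[[0.004,0,0,0,0,0,-1],[0,0,0,0,0,0,-1],[0.004,0,0,0,0,0,-1],[0,0,0,0,0,0,-1],[0,0,0,0,0,0,-1],[0,0,0,0,0,0,-1],[0,0,0,0,0,0,-1],[0,0,0,0,0,0,-1],[0,0,0,0,0,0,-1],[0,0,0,0,0,0,-1]]]'
python3 -c "
from h import *
to(627,-83.5,158,13.5)"
```

```text
time_s: 16.65
ee_pos: [627.7, -83.2, 157.7]
eef_rot: [0.993, 0.117, -0.0, 0.0]
contact_force: [-3.4, -0.6, -1.1]
finger_gap: 23.0
gripper_force: 59.1
t 16.65 pos [627.7 -83.2 157.7] yaw 13.48 F [-3.4 -0.6 -1.1] Tq [-0.17  1.   -0.14] gap 23.0 gf 59.1
shift [-0.8  0.1 -0.3] units [-0.008  0.001 -0.003] turn deg [ 0.    0.04 -0.02] units [ 0.  0. -0.]
```

Light board contact at 3.4 N. I slide down 14 mm, to just before the wedging part.

```bash
python3 -m pendant '[[[-0.002,0,0.01,0,0,0,-1],[0,0,0.015,0,0,0,-1],[0,0,0.02,0,0,0,-1],[0,0,0.02,0,0,0,-1],[0,0,0.02,0,0,0,-1],[0,0,0.02,0,0,0,-1],[0,0,0.02,0,0,0,-1],[0,0,0.015,0,0,0,-1],[0,0,0,0,0,0,-1],[0,0,0,0,0,0,-1]]]'
python3 -c "
from h import *
to(627,-83.5,132.5,13.5)"
```

```text
time_s: 17.65
ee_pos: [627.7, -83.2, 143.4]
eef_rot: [0.993, 0.117, -0.0, -0.0]
contact_force: [-3.1, -1.8, -4.0]
finger_gap: 23.3
gripper_force: 58.8
t 17.65 pos [627.7 -83.2 143.4] yaw 13.48 F [-3.1 -1.8 -4. ] Tq [-0.38  0.81 -0.14] gap 23.3 gf 58.8
shift [-0.7  0.2 10.9] units [-0.007  0.002  0.109] turn deg [-0.01  0.03 -0.02] units [-0.  0. -0.]
```

```bash
python3 -m pendant '[[[0,0,0.01,0,0,0,-1],[0,0,0.01,0,0,0,-1],[0,0,0.01,0,0,0,-1],[0,0,0.01,0,0,0,-1],[0,0,0.01,0,0,0,-1],[0,0,0.01,0,0,0,-1],[0,0,0.01,0,0,0,-1],[0,0,0.01,0,0,0,-1],[0,0,0,0,0,0,-1],[0,0,0,0,0,0,-1]]]'
python3 -c "
from h import *
to(627,-83.5,132.5,13.5)"
```

```text
time_s: 18.65
ee_pos: [627.9, -83.5, 136.7]
eef_rot: [0.993, 0.117, 0.0, 0.0]
contact_force: [-5.4, -1.7, 3.5]
finger_gap: 23.4
gripper_force: 59.6
t 18.65 pos [627.9 -83.5 136.7] yaw 13.43 F [-5.4 -1.7  3.5] Tq [-0.61  1.3  -0.53] gap 23.4 gf 59.6
shift [-0.9 -0.2  4.2] units [-0.009 -0.002  0.042] turn deg [ 0.04 -0.01 -0.07] units [ 0.    -0.    -0.001]
```

```bash
python3 -m pendant '[[[0,0,0.006,0,0,0,-1],[0,0,0.006,0,0,0,-1],[0,0,0.006,0,0,0,-1],[0,0,0.006,0,0,0,-1],[0,0,0.006,0,0,0,-1],[0,0,0.005,0,0,0,-1],[0,0,0,0,0,0,-1],[0,0,0,0,0,0,-1],[0,0,0,0,0,0,-1],[0,0,0,0,0,0,-1]]]'
python3 -c "
from h import *
to(627,-83.5,132.5,13.5)"
```

```text
time_s: 19.65
ee_pos: [628.0, -83.7, 134.3]
eef_rot: [0.993, 0.117, 0.0, 0.001]
contact_force: [-10.6, -1.1, 10.5]
finger_gap: 23.6
gripper_force: 60.6
t 19.65 pos [628.  -83.7 134.3] yaw 13.39 F [-10.6  -1.1  10.5] Tq [-0.68  2.08 -0.58] gap 23.6 gf 60.6
shift [-0.9 -0.5  1.8] units [-0.009 -0.005  0.018] turn deg [ 0.07 -0.03 -0.11] units [ 0.001 -0.    -0.001]
```

```bash
python3 -m pendant '[[[-0.006,0.000,0.003,0,0,0,-1],[0,0,0.004,0,0,0,-1],[0,0,0.004,0,0,0,-1],[0,0,0.004,0,0,0,-1],[0,0,0,0,0,0,-1],[0,0,0,0,0,0,-1],[0,0,0,0,0,0,-1],[0,0,0,0,0,0,-1],[0,0,0,0,0,0,-1],[0,0,0,0,0,0,-1]]]'
python3 - <<'E'
from rel import *
to(627,-83.5,132.5,13.5)
mm=vision.camera_model('wrist');im,d=vision.read_camera('wrist');L=rel(wcloud(d,mm),im)
np.savez('w4.npz',im=im,L=L);q=L.reshape(-1,3)
I=im.reshape(-1,3).astype(int)
w=q[(I[:,0]-I[:,2]>50)&(q[:,2]>198)&(q[:,2]<215)&(q[:,0]<-5)&(q[:,0]>-45)&(abs(q[:,1])<25)];print('wood',np.percentile(w,[2,50,98],axis=0).round(1).tolist())
g=(abs(I[:,0]-I[:,2])<30)
for s in (-1,1):
    b=q[g&(q[:,2]>180)&(q[:,2]<200)&(q[:,0]>-6)&(q[:,0]<3)&(s*(q[:,1]+3)>23)&(s*(q[:,1]+3)<38)]
    print('shoulder',s,len(b),np.percentile(b[:,2],[5,50,95]).round(1))
E
```

```text
time_s: 20.65
ee_pos: [628.0, -83.7, 133.0]
eef_rot: [0.993, 0.117, 0.001, 0.001]
contact_force: [-7.3, -1.7, 10.3]
finger_gap: 23.4
gripper_force: 60.5
t 20.65 pos [628.  -83.7 133. ] yaw 13.41 F [-7.3 -1.7 10.3] Tq [-0.69  1.81 -0.5 ] gap 23.4 gf 60.5
shift [-1.  -0.5  0.5] units [-0.01  -0.005  0.005] turn deg [ 0.08 -0.1  -0.09] units [ 0.001 -0.001 -0.001]
board top y [-80.4  75.3] x [ 0.1 18.8] slope -0.42 z 162.3
wood [[-32.1, -14.4, 205.9], [-17.4, -3.7, 207.4], [-5.7, 7.2, 208.6]]
shoulder -1 525 [181.3 189.2 190.5]
shoulder 1 505 [181.2 188.9 190.1]
```

```bash
python3 -m pendant '[[[-0.002,0,0.004,0,0,0,-1],[0,0,0.004,0,0,0,-1],[0,0,0.004,0,0,0,-1],[0,0,0,0,0,0,-1],[0,0,0,0,0,0,-1],[0,0,0,0,0,0,-1],[0,0,0,0,0,0,-1],[0,0,0,0,0,0,-1],[0,0,0,0,0,0,-1],[0,0,0,0,0,0,-1]]]'
python3 -c "
from h import *
to(627,-83.5,132.5,13.5)"
```

```text
time_s: 21.7
ee_pos: [628.0, -83.8, 132.1]
eef_rot: [0.993, 0.117, 0.001, 0.001]
contact_force: [-8.7, -1.0, 11.3]
finger_gap: 23.1
gripper_force: 60.8
t 21.7 pos [628.  -83.8 132.1] yaw 13.4 F [-8.7 -1.  11.3] Tq [-0.67  1.88 -0.59] gap 23.1 gf 60.8
shift [-1.  -0.5 -0.4] units [-0.01  -0.005 -0.004] turn deg [ 0.08 -0.13 -0.1 ] units [ 0.001 -0.001 -0.001]
```

```bash
python3 -m pendant '[[[0,0,0.004,0,0,0,-1],[0,0,0.004,0,0,0,-1],[0,0,0.003,0,0,0,-1],[0,0,0,0,0,0,-1],[0,0,0,0,0,0,-1],[0,0,0,0,0,0,-1],[0,0,0,0,0,0,-1],[0,0,0,0,0,0,-1],[0,0,0,0,0,0,-1],[0,0,0,0,0,0,-1]]]'
python3 -c "
from h import *
to(627,-83.5,132.5,13.5)"
```

```text
time_s: 22.7
ee_pos: [628.1, -83.8, 131.9]
eef_rot: [0.993, 0.117, 0.001, 0.001]
contact_force: [-10.6, -1.7, 17.6]
finger_gap: 23.2
gripper_force: 61.5
t 22.7 pos [628.1 -83.8 131.9] yaw 13.38 F [-10.6  -1.7  17.6] Tq [-0.62  2.38 -0.59] gap 23.2 gf 61.5
shift [-1.  -0.5 -0.6] units [-0.01  -0.005 -0.006] turn deg [ 0.1  -0.14 -0.12] units [ 0.001 -0.002 -0.001]
```

The force jumped while the position stopped, so the screw is at the slot's end. I ease the pressure and release.

```bash
python3 -m pendant '[[[-0.004,0,-0.006,0,0,0,-1],[-0.004,0,-0.006,0,0,0,-1],[0,0,-0.004,0,0,0,-1],[0,0,0,0,0,0,-1],[0,0,0,0,0,0,-1],[0,0,0,0,0,0,1],[0,0,0,0,0,0,1],[0,0,0,0,0,0,1],[0,0,0,0,0,0,1],[0,0,0,0,0,0,1]]]'
python3 -m pendant '[[[0,0,0,0,0,0,1],[0,0,0,0,0,0,1],[0,0,0,0,0,0,1],[0,0,0,0,0,0,1],[0,0,0,0,0,0,1],[0,0,-0.05,0,0,0,1],[0,0,-0.1,0,0,0,1],[0,0,-0.2,0,0,0,1],[0,0,-0.2,0,0,0,1],[0,0,-0.2,0,0,0,1]]]'
python3 -m pendant '[[[0,0,0,0,0,0,1],[0,0,0,0,0,0,1],[0,0,0,0,0,0,1],[0,0,0,0,0,0,1],[0,0,0,0,0,0,1],[0,0,0,0,0,0,1],[0,0,0,0,0,0,1],[0,0,0,0,0,0,1],[0,0,0,0,0,0,1],[0,0,0,0,0,0,1]]]'
python3 - <<'E'
from rel import *
to(627,-83.5,207,13.5)
mm=vision.camera_model('wrist');im,d=vision.read_camera('wrist');L=rel(wcloud(d,mm),im);q=L.reshape(-1,3)
I=im.reshape(-1,3).astype(int)
w=q[(I[:,0]-I[:,2]>50)&(q[:,2]>190)&(q[:,2]<220)&(q[:,0]<0)&(q[:,0]>-60)&(abs(q[:,1])<25)];print('wood',np.percentile(w,[2,50,98],axis=0).round(1).tolist())
s=vision.read_camera('scene')[0]
cv2.imwrite('pics/end.png',np.hstack([cv2.resize(s[90:230,170:310],(400,400)),cv2.resize(im[60:260,150:350],(400,400))])[:,:,::-1])
E
```

```text
time_s: 23.7
ee_pos: [626.4, -83.3, 130.0]
eef_rot: [0.993, 0.118, 0.0, -0.0]
contact_force: [0.3, -0.3, 0.6]
finger_gap: 85.2
gripper_force: 0.0
time_s: 24.7
ee_pos: [626.5, -83.4, 206.9]
eef_rot: [0.993, 0.117, 0.0, 0.0]
contact_force: [0.5, -0.7, -0.3]
finger_gap: 85.4
gripper_force: 0.0
time_s: 25.7
ee_pos: [626.3, -83.5, 205.1]
eef_rot: [0.993, 0.117, 0.0, 0.0]
contact_force: [0.1, -1.3, 0.3]
finger_gap: 85.4
gripper_force: 0.0
t 25.7 pos [626.3 -83.5 205.1] yaw 13.49 F [ 0.1 -1.3  0.3] Tq [-0.01 -0.01  0.02] gap 85.4 gf 0.0
shift [ 0.7  0.2 -1.9] units [ 0.007  0.002 -0.019] turn deg [ 0.01 -0.   -0.01] units [ 0. -0. -0.]
board top y [-80.9  75.8] x [ 0.4 18.7] slope -0.31 z 162.3
wood [[-32.6, -14.4, 204.9], [-18.5, -3.8, 206.4], [-5.7, 7.1, 207.7]]
```

View pics/end.png

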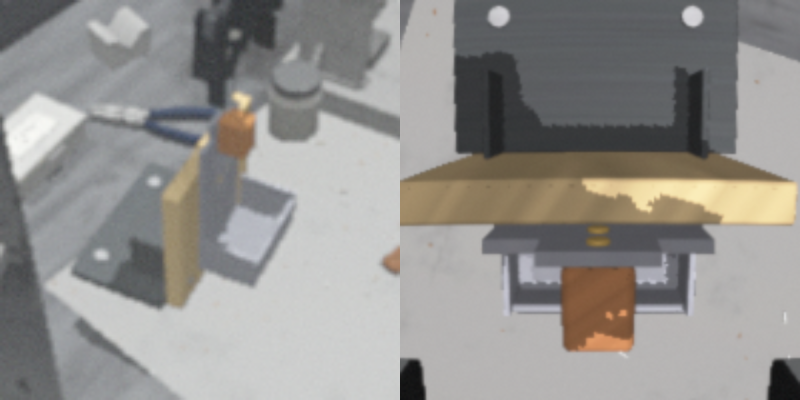

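The scene crop shows the bin hanging flat on the board, with its grip at (237,130). The wrist crop shows it square to the board at (598,240), with the fingers clear of it. Grip top at z≈206.5 means it is home.

```bash
python3 -c "
from h import *
print(sign_off())"
```

```text
the job is handed in; nothing more can be done
None
```

The bin hangs fully home on the screw, flat against the board and released, and the job was handed in at about 26 s (no verdict came back); the first grasp closed on air because the real fingertips sit about 38 mm above the reported TCP, so I went 38 mm lower and gripped it.

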